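Fetch the pattern board from behind the bypass door and lean it on the easel

ROBOT

A 6-joint arm with a two-finger parallel gripper is mounted at the origin on the work surface; the furniture and walls round the work are solid. World frame = base frame: x ahead of the robot, y to its left, z up, the work surface at z = 0. Lengths are in m, angles in rad, forces in N, time in s.
With the tool pointing down it reaches from about 0.35 to 0.775 m from the base axis. Payload 5.5 kg.
Tool frame: the origin (TCP) lies midway between the tips of the shut fingers; the grasp point (between the pads) lies 19 mm behind it; z points along the fingers, y is the line along which they close (so a half turn about z gives the same grasp; the last joint's range is limited). The gripper opens to 85 mm and grips with 20 to 120 N. Pads are 22 mm wide; open, the fingers measure 114 mm over their backs; the gripper's body (76 mm by 85 mm) begins 54 mm behind the grasp point. The pads swing forward as they close: fully open they stand 13 mm farther back than shut.
Start: joints at [1.064, 0.313, 0.046, 1.304, 0, 1.431], TCP at [0.206, 0.537, 0.231] pointing down, gripper open.
Joint ranges: [-2.76, 2.76], [-0.86, 1.69], [-1.03, 1.26], [-2.2, 2.34], [-1.47, 1.5], [-3.14, 3.14]. Speed limits (rad/s): [2.57, 2.57, 3.14, 3.14, 3.14, 3.14].

INTERFACE

Orientations are given as a unit quaternion [w, x, y, z].
In Python, from workcell import env gives the robot as it stands.
- The arm moves only by the tool move_arm, never from a script. Its argument "targets" is a list of rows, each a list of 3 entries, a list of its own where there are three numbers: the shift along the tool's x, y, z in mm, then the turn, a rotation vector about the tool's x, y, z in units of 10 degrees (1.0 is 10 degrees), then the closure, from -1 (fully open) to 1 (shut). In form: [[[dx, dy, dz], [ax, ay, az], gripper], ...]. A call has 1 to 5 rows; each row is the pose to reach, as a shift and turn from the pose commanded when the call began, along the tool's axes at that moment; what a row does not reach only later rows make up. A row lasts 1/8 s, in which the tool goes at most 62.5 mm and 10.7 degrees, less where a joint would pass 70% of its speed; a pose out of reach is approached as far as the arm can. A call with a gripper value outside its range is refused whole. The fingers move at their own pace and stop on an object; "squeeze" is the grip in N (left out, the last holds). Time passes only in rows, so rows that repeat a pose let the fingers close. It gives the time, the measured TCP pose, the force, the opening and the grip force at its end, in the units of the state.
- env.get_state(): the state, without advancing time (a new reading comes with each control period).
- env.read_camera(name): name is "scene" or "side" or "wrist"; returns a dict with "pixels" (384x512x3 uint8, red, green, blue), "fovy" (degrees; the focal length in pixels is half the picture's height over the tangent of half this angle, whatever the lens; pixels are square), "cx", "cy" (the principal point, pixels), "extrinsics" (4x4, takes a point from world to camera coordinates); the wrist camera has in their place "mount" (4x4, takes a point from camera to tool coordinates, whose origin is the TCP and whose axes are the flange's). Camera axes: x right, y up, looking along -z (the intrinsics and any distortion apply to the point x, -y, -z); pixel columns grow to the right and rows downward; lengths in m; the calibration is good to about 2 mm. A picture is of the moment at which its call begins: read the wrist's pose just before it. There is no depth.
- env.hand_in(): hands the job in; it is judged then, once.
Trained networks look in a picture, given as the dict that the camera call returned (one of the last four; its "shot" number tells which), for a name from the list of things; names that differ only in an ending like _2 or _b are one class to them, and where a whole thing is asked for, a point or a joint stands for the part that bears it (a point fixed in the world has none). Each returns a list of dicts, best first, with "confidence" (0 to 1); they miss things now and then, are a little off and sometimes report something else, mostly with a low value. They report only what shows in the picture. A call takes as long as a camera call. They do not tell look-alikes from the thing itself.
- env.spot_in(thing, picture): "centre" ([x, y, z] in m, in world coordinates, good to about 4 mm: the middle of the surface that is visible of it).
- env.regions_of(thing, picture): "mask" (384x512 bool, what is visible of it).
- env.landmark_of(thing, picture): "centre" ([x, y, z] in m, in world coordinates, good to about 4 mm: a listed point, or the origin of a listed thing).
The state is a dict: "clock": time; "joint_pos": joint angles; "qvel": joint speeds; "tau": joint torques, N m; "tcp_pos": TCP position; "orientation": TCP orientation; "wrist_force": force on the tool from outside, world axes, zero at the start; "ft_torque": the same for the moment, N m; "finger_gap": finger opening in m; "grip_force": force on a finger pad.
Only numpy, scipy, OpenCV 4.12 (cv2) and the standard library are available. Lean on these libraries where they do the work, as an engineer would, in place of code of your own. Each camera call takes 0.05 s, during which the arm holds its last target. There are 200 camera calls.

TASK

The wooden pattern board stands in the slot under the right-hand, lower-track door of the sloped cabinet: slide that door by its pull all the way behind its neighbour, leaving the neighbour shut. Take the board out and lean it, long side up, in the middle of the small easel, foot on the ledge behind the lip and back against the sloped rest; leave the door open, do not drop the board, and leave the jars and the bottle beside the work where they stand.

Things in the scene. Friction and masses are not known exactly. Their poses are not given: they have to be found in the camera images.
- cabinet: Fixed plywood bench cabinet, 340 mm wide (its y), from x = -130 to +87 mm; 185 mm high on the robot's side (-x), falling to 85 mm on the far side. Origin on the table, mid-width, below the middle of the slope. Yaw within 0.15 rad of 0. It stands left or right of the robot's centre line, the easel on the other side.
- deck: The cabinet's sloped top as a fixed frame: origin at the slope's centre, 135 mm above the table, on the front door's outer face. x down the slope, away from the robot, 30 deg below level; y along the tracks (robot's left); z square out of the slope (30 deg from vertical, leaning away from the robot). Slope 200 mm long; side walls flush, end tracks (12 mm wide) up to z = +2 mm; clear inside y = -160 to +160 mm.
- inner_door (a joint): Inner (lower-track) door, grey, 168 mm wide, 6 mm thick, at the deck's -y side (right, seen from the robot), its face 8 mm below the front door's. Value in m along deck +y: 0 shut, 0.120 the stop, where it lies under the front door and leaves y = -160 to -40 mm open. Starts at 0 to 0.02. About 1.5 N of friction; stays where left.
- inner_pull (a point): Inner door's pull: aluminium block, 12 mm along deck x, 24 mm along deck y, top at deck z = +30 mm. This point lies 15 mm below the top, at deck x = 0, y = -144 mm + joint value. Nothing beside it stands above deck z = +2 mm. At full travel the pull stays 4 mm clear of the front door's edge.
- front_door (a joint): Front (upper-track) door, 168 mm wide, at the deck's +y side (left), same look. Value in m along deck -y: 0 shut (its start), up to 0.120. Leave it shut.
- front_pull (a point): The front door's pull, a block like the other, at deck x = 0, y = +144 mm when shut; this point is 15 mm below its top. Not to be used.
- board_centre (a point): Centre of the loose wooden pattern board: 8 mm thick (its x), 70 wide (y), 110 tall (z), about 0.12 kg; lure relief on its -x face (4 mm proud, not solid, 44 to 56 mm above the foot). Starts in a slot, its axes along the deck's, at deck x = 0, y = -104 +- 8 mm, top edge at deck z = -20 mm. The slot (4 mm play) holds its lower 58 mm. Draw it out along deck z; 135 mm clears the slope.
- board: The same board; origin at the centre of its foot, 55 mm below board_centre along its z.
- easel: Fixed small plywood easel, base 120 (x) x 110 (y) x 8 mm, about 95 mm high; origin under its centre on the table. Its ledge faces the robot (-x, yaw within 0.15 rad of 0).
- rest: The easel's sloped rest as a fixed frame: origin mid-width in the corner of ledge and backstop, 30 mm above the table. z up the backstop, 25 deg from vertical, top away from the robot; x square into the backstop, away from the robot. Backstop 100 mm wide (y), x = 0 to 5, ends at z = 66. Ledge z = 0 from x = 0 to -18, then a lip 4 thick, 8 high. Board in place: z along this z, centre at x = -4, y = 0, z = 55 mm.
- jar_white: Bystander: glass jar with pale lid, 58 x 58 x 85 mm; origin at the centre of its underside. Leave it alone.
- bottle_brown: Bystander: brown glass bottle with a cap, 57 x 57 x 126 mm; origin at the centre of its underside. Leave it alone.
- jar_lime: Bystander: small paint pot with a lid, 52 x 52 x 66 mm; origin at the centre of its underside. Leave it alone.
Mind the look-alikes: they are no part of the job. Leave any turquoise look-alike of the easel alone.

How it is judged:
On the way, in this order (a step that is already met when the one before it is completed fails the run):
1. the inner door has been slid at least 105 mm, behind its neighbour, with the board still in its slot (value of joint inner_door above 0.105 m and distance of board_centre from where it was at the start of the episode below 0.012 m), for 0.2 s.
2. the board has been drawn out of the cabinet (its centre at least 45 mm outside the slope) (z of board_centre in the frame of deck above 0.045 m), for 0.1 s.
At the end, for the whole second after the job is handed in: Inner door open at least 105 mm, front door within 20 mm of shut; board released, at rest on the easel, long side up, within 10 deg of the rest's slope and width direction; its centre within 20 mm of mid-width, 45 to 65 mm up from the ledge, up to 16 mm out from the backstop (value of joint inner_door above 0.105 m and value of joint front_door below 0.02 m and x of board_centre in the frame of rest between -0.016 and 0.002 m and y of board_centre in the frame of rest between -0.02 and 0.02 m and z of board_centre in the frame of rest between 0.045 and 0.065 m and angle between the z axis of board and the z axis of rest, either way round below 0.17 rad and angle between the y axis of board and the y axis of rest, either way round below 0.17 rad and linear speed of board below 0.02 m/s and angular speed of board below 0.1 rad/s and contact force between the fingers and board below 0.1 N); the robot touches nothing.
It fails at once if the front door is moved more than 30 mm (value of joint front_door above 0.03 m).
It fails at once if the board is dropped (it moves faster than 0.7 m/s while nothing of the robot holds it) (linear speed of board above 0.7 m/s and contact force between the fingers and board below 0.05 N).
It fails at once if a jar or the bottle is shifted more than 30 mm (distance of any of jar_white, bottle_brown, jar_lime from where it was at the start of the episode above 0.03 m).
It also fails if it takes over 51 s, if anything falls off the work surface, if the arm or the gripper's body presses on something with over 40 N, if the wrist force passes 120 N, or if a joint passes its speed limit or range.

## Working session

There is one attempt and no reset: what is moved stays moved. The work goes in short steps, Python scripts to look and compute and a tool call to move; the robot and the scene stay as the last step left them, time stands still between calls to the robot, and variables do not carry over. Pictures are saved under pics/ and viewed, at most 13 in all, crops included, and the job is handed in when it is done.

Besides the shell and the picture viewer there is one more tool, called after ">>>" as name([rows], argument=value, ...), one row to a line, values as JSON. move_arm: Moves the arm, as the interface text tells. Its arguments: {"type":"object","properties":{"targets":{"type":"array","items":{"type":"array"}},"squeeze":{"type":"number"}},"required":["targets"]}

```bash
ls; mkdir -p pics
cat > h.py <<'E'
import numpy as np, cv2
from scipy.spatial.transform import Rotation as R
from workcell import env
def save(p,n): cv2.imwrite('pics/'+n,cv2.cvtColor(p['pixels'],cv2.COLOR_RGB2BGR))
def f(p): return p['pixels'].shape[0]/2/np.tan(np.radians(p['fovy'])/2)
def proj(p,X,E=None):
    E=p['extrinsics'] if E is None else E
    c=(np.asarray(E)@np.append(X,1))[:3]
    return np.array([p['cx']+f(p)*c[0]/-c[2], p['cy']-f(p)*c[1]/-c[2]])
def tool():
    s=env.get_state(); q=s['orientation']; return np.array(s['tcp_pos']),R.from_quat([q[1],q[2],q[3],q[0]]).as_matrix()
E
python3 - <<'E'
from h import *
a=env.read_camera('scene');b=env.read_camera('side')
save(a,'a.png');save(b,'b.png')
print({k:v for k,v in a.items() if k!='pixels'})
for p,n in((a,'scene'),(b,'side')):
  for t in ['cabinet','deck','inner_pull','front_pull','board_centre','easel','rest','jar_white','bottle_brown','jar_lime']:
    try: print(n,t,[(np.round(d['centre'],3),round(d['confidence'],2),proj(p,d['centre']).round()) for d in env.landmark_of(t,p)[:3]])
    except Exception as e: print(n,t,e)
print(env.get_state())
E
```

```text
pics
{'fovy': 44.034132966792896, 'cx': 253.7319739459443, 'cy': 196.15959381133283, 'extrinsics': array([[ 0.49105114,  0.87101535,  0.01417852, -0.22544829],
       [-0.65303335,  0.35728998,  0.66775094,  0.21306025],
       [ 0.57655547, -0.33715891,  0.74424973, -2.30034923],
       [ 0.        ,  0.        ,  0.        ,  1.        ]]), 'shot': 1}
scene cabinet [(array([ 0.532, -0.193,  0.003]), 0.81, array([221., 246.]))]
scene deck [(array([ 0.526, -0.201,  0.137]), 0.84, array([217., 225.]))]
scene inner_pull [(array([ 0.548, -0.346,  0.149]), 0.95, array([185., 242.]))]
scene front_pull [(array([ 0.521, -0.063,  0.147]), 0.86, array([248., 209.])), (array([ 0.509,  0.357, -0.002]), 0.34, array([329., 195.]))]
scene board_centre []
scene easel [(array([ 0.335,  0.447, -0.001]), 0.82, array([323., 164.])), (array([0.508, 0.354, 0.   ]), 0.64, array([328., 194.]))]
scene rest [(array([ 0.548, -0.343,  0.151]), 0.23, array([185., 241.]))]
scene jar_white [(array([0.622, 0.079, 0.001]), 0.73, array([290., 236.]))]
scene bottle_brown [(array([ 0.503, -0.476, -0.002]), 0.55, array
[... 984 characters left out ...]
jar_lime []
{'clock': 1.1, 'joint_pos': array([1.06441263e+00, 3.13186005e-01, 4.61223657e-02, 1.30359806e+00,
       8.09909471e-06, 1.43119076e+00]), 'qvel': array([-0.0008712 ,  0.00034701,  0.00123759,  0.00105913, -0.00115364,
       -0.00085767]), 'tau': array([ 3.27123362e-04, -4.80479908e+01,  2.98816735e+01,  3.70983935e-04,
       -1.23029490e-04, -7.29900279e-06]), 'tcp_pos': array([0.20623619, 0.53679837, 0.23134032]), 'orientation': array([1.75252091e-05, 1.82362850e-01, 9.83231299e-01, 6.51165969e-05]), 'wrist_force': array([ 0.63750928,  0.13107502, -0.69927124]), 'ft_torque': array([-0.03331535,  0.05582327, -0.02960891]), 'grip_force': 0.0, 'finger_gap': 0.08517681826079414}
```

Run:
```python
import cv2,numpy as np
a=cv2.imread('pics/a.png')[110:310,110:390];b=cv2.imread('pics/b.png')[120:280,100:430]
a=cv2.resize(a,(560,400),interpolation=cv2.INTER_CUBIC);cv2.imwrite('pics/a2.png',a)
cv2.imwrite('pics/b2.png',cv2.resize(b,None,fx=2.4,fy=2.4,interpolation=cv2.INTER_CUBIC))
```

```text
(no output)
```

View pics/a2.png

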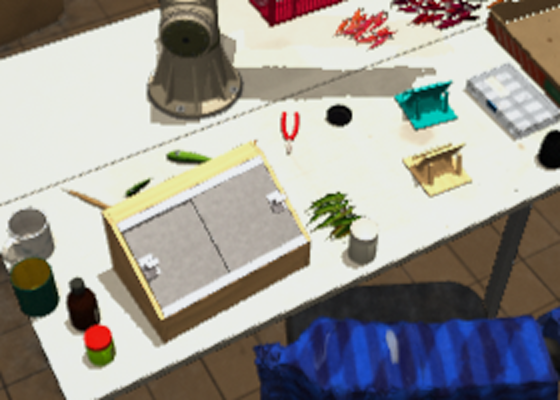

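View pics/b2.png

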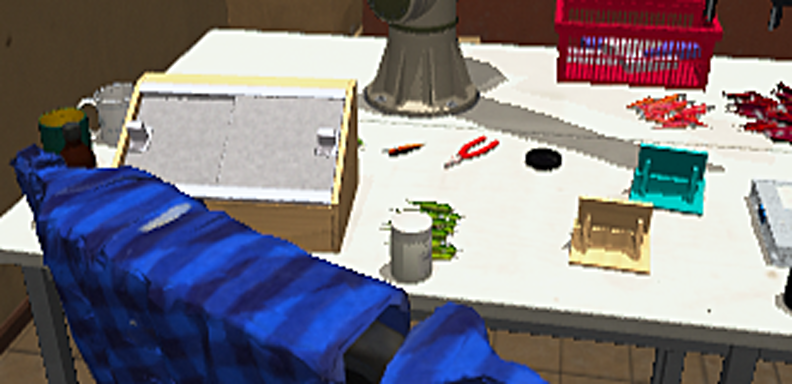

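```bash
cat >> h.py <<'E'
def frame(yaw,tilt):
    "columns x,y,z: z leans away from the robot by tilt"
    return (R.from_euler('z',yaw)*R.from_euler('y',tilt)).as_matrix()
def toolrot(F): return np.column_stack([F[:,1],F[:,0],-F[:,2]])
def goto(p,Rt):
    p0,R0=tool(); d=R0.T@(np.asarray(p)-p0)*1000; r=R.from_matrix(R0.T@Rt).as_rotvec(degrees=True)/10
    print('shift',d.round(1),'turn',r.round(2),'rows',max(np.linalg.norm(d)/62.5,np.linalg.norm(r)/1.07).round(1))
E
python3 - <<'E'
from h import *
p=env.read_camera('wrist'); print(p['mount'].round(3),p['fovy'],p['cx'],p['cy'],[k for k in p])
goto([0.46,0.34,0.27],toolrot(frame(0,np.radians(25))))
E
```

```text
[[ 0.     0.964  0.264  0.067]
 [ 1.    -0.    -0.    -0.   ]
 [ 0.     0.264 -0.964 -0.144]
 [ 0.     0.     0.     1.   ]] 63.94643572275879 252.47115696172162 192.11378337696172 ['pixels', 'fovy', 'cx', 'cy', 'mount', 'shot']
shift [-307.4  -92.7  -38.7] turn [2.19 1.5  6.78] rows 6.8
```

>>> move_arm([
  [[-307,-93,-39],[2.19,1.5,6.78],-1],
  [[-307,-93,-39],[2.19,1.5,6.78],-1],
  [[-307,-93,-39],[2.19,1.5,6.78],-1],
  [[-307,-93,-39],[2.19,1.5,6.78],-1],
  [[-307,-93,-39],[2.19,1.5,6.78],-1],
])

```text
clock: 1.78
tcp_pos: [0.4526, 0.3453, 0.2695]
orientation: [-0.117, 0.578, 0.799, -0.117]
wrist_force: [0.3, 1.2, 0.3]
finger_gap: 0.0853
grip_force: 0.0
```

Run:
```python
from h import *
print(tool()[0]);goto([0.46,0.34,0.27],toolrot(frame(0,np.radians(25))))
```

```text
[0.45261357 0.3453351  0.26947271]
shift [-7.3  4.8 -2.6] turn [0.57 0.39 1.75] rows 1.8
```

>>> move_arm([
  [[-7,5,-3],[0.57,0.39,1.75],-1],
  [[-7,5,-3],[0.57,0.39,1.75],-1],
  [[-7,5,-3],[0.57,0.39,1.75],-1],
])

```text
clock: 2.15
tcp_pos: [0.4598, 0.3405, 0.2686]
orientation: [-0.153, 0.689, 0.692, -0.153]
wrist_force: [-0.2, 0.5, 0.2]
finger_gap: 0.0854
grip_force: 0.0
```

```bash
cat >> h.py <<'E'
def wrist():
    t,M=tool(); p=env.read_camera('wrist'); T=np.eye(4);T[:3,:3]=M;T[:3,3]=t
    p['extrinsics']=np.linalg.inv(T@p['mount']); return p
E
python3 - <<'E'
from h import *
p=wrist();save(p,'w1.png');q={k:v for k,v in p.items()}
print(tool()[0])
for t in['easel','rest']: print(t,[(np.round(d['centre'],4),round(d['confidence'],2),proj(p,d['centre']).round()) for d in env.landmark_of(t,p)])
E
```

```text
[0.45921216 0.34111811 0.26922665]
easel [(array([0.5163, 0.3551, 0.0022]), 0.96, array([392., 154.])), (array([ 0.3332,  0.4474, -0.001 ]), 0.79, array([253.,  77.]))]
rest []
```

View pics/w1.png

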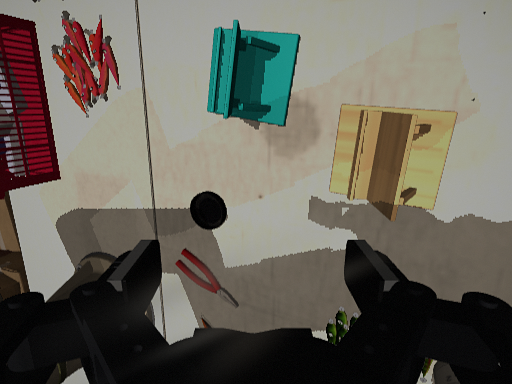

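Run:
```python
import cv2
a=cv2.imread('pics/w1.png')[90:230,315:475]
cv2.imwrite('pics/w1c.png',cv2.resize(a,None,fx=4,fy=4,interpolation=cv2.INTER_CUBIC))
```

```text
(no output)
```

View pics/w1c.png

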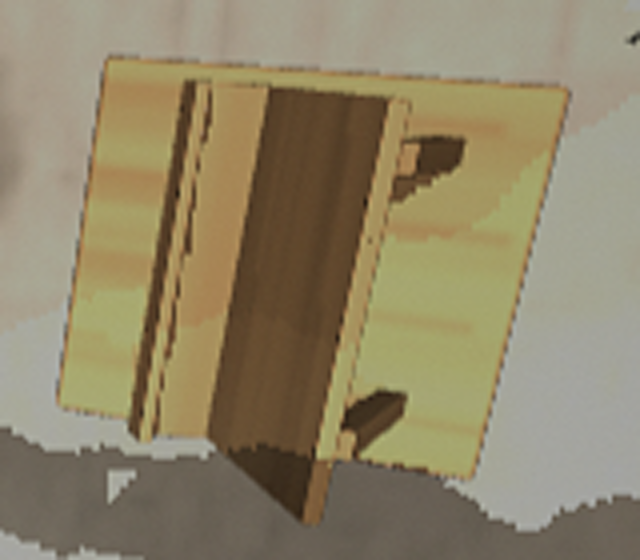

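```bash
cat >> h.py <<'E'
def ray(p,u,v,z):
    E=np.linalg.inv(p['extrinsics']); d=E[:3,:3]@np.array([(u-p['cx'])/f(p),-(v-p['cy'])/f(p),-1]); o=E[:3,3]
    return o+d*(z-o[2])/d[2]
E
python3 - <<'E'
from h import *
p=wrist()
g=lambda u,v,z: ray(p,u/4+315-.4,v/4+90-.4,z)
B=np.array([g(107,58,.008),g(570,90,.008),g(474,478,.008),g(58,406,.008)]);print(B.round(4),'c',B.mean(0).round(4))
C=np.array([g(268,88,.03),g(208,438,.03)]);D=np.array([g(390,98,.0898),g(304,524,.0898)])
for X in(C,D,[B[0],B[3]],[B[1],B[2]]):
  X=np.array(X);d=X[0]-X[1];print(X.round(4).tolist(),'mid',X.mean(0).round(4),'len',np.linalg.norm(d).round(4),'yaw',np.arctan2(-d[0],d[1]).round(3))
for X in([B[0],B[1]],[B[3],B[2]]): d=X[1]-X[0];print('len',np.linalg.norm(d),'yaw',np.arctan2(d[1],d[0]))
E
```

```text
[[0.4526 0.4133 0.008 ]
 [0.572  0.4057 0.008 ]
 [0.5656 0.2974 0.008 ]
 [0.4461 0.3042 0.008 ]] c [0.5091 0.3551 0.008 ]
[[0.4995, 0.4054, 0.03], [0.4942, 0.3057, 0.03]] mid [0.4969 0.3556 0.03  ] len 0.0998 yaw -0.053
[[0.5275, 0.4042, 0.0898], [0.5219, 0.3038, 0.0898]] mid [0.5247 0.354  0.0898] len 0.1006 yaw -0.055
[[0.4526, 0.4133, 0.008], [0.4461, 0.3042, 0.008]] mid [0.4494 0.3588 0.008 ] len 0.1093 yaw -0.06
[[0.572, 0.4057, 0.008], [0.5656, 0.2974, 0.008]] mid [0.5688 0.3515 0.008 ] len 0.1085 yaw -0.059
len 0.11965050874322124 yaw -0.06375254449761623
len 0.11967673924758965 yaw -0.05748548263052798
```

Run:
```python
from h import *
goto([0.585,-0.32,0.25],toolrot(frame(.092,np.radians(30))))
```

```text
shift [-663.   118.2  -33.6] turn [ 0.51 -0.23 -0.42] rows 10.8
```

>>> move_arm([
  [[-300,53,-30],[0.25,-0.1,-0.2],-1],
  [[-300,53,-30],[0.25,-0.1,-0.2],-1],
  [[-300,53,-30],[0.25,-0.1,-0.2],-1],
  [[-300,53,-30],[0.25,-0.1,-0.2],-1],
  [[-300,53,-30],[0.25,-0.1,-0.2],-1],
])

```text
clock: 2.98
tcp_pos: [0.521, 0.0405, 0.2753]
orientation: [-0.163, 0.671, 0.703, -0.171]
wrist_force: [0.7, 0.4, -0.3]
finger_gap: 0.0854
grip_force: 0.0
```

>>> move_arm([
  [[-310,60,-5],[0.25,-0.1,-0.2],-1],
  [[-310,60,-5],[0.25,-0.1,-0.2],-1],
  [[-310,60,-5],[0.25,-0.1,-0.2],-1],
  [[-310,60,-5],[0.25,-0.1,-0.2],-1],
  [[-310,60,-5],[0.25,-0.1,-0.2],-1],
])

```text
clock: 3.6
tcp_pos: [0.5876, -0.2588, 0.252]
orientation: [-0.174, 0.653, 0.712, -0.189]
wrist_force: [2.4, -0.6, 1.5]
finger_gap: 0.0855
grip_force: 0.0
```

Run:
```python
from h import *
goto([0.585,-0.32,0.25],toolrot(frame(.092,np.radians(30))))
print(env.get_state()['joint_pos'].round(2))
```

```text
shift [-60.8  -5.9   5.6] turn [ 0.03 -0.02 -0.03] rows 1.0
[-0.43  1.04  1.25  2.25 -0.25  1.12]
```

Run:
```python
from h import *
p=wrist();save(p,'w2.png')
for t in['inner_pull','front_pull','deck']: print(t,[(np.round(d['centre'],4),round(d['confidence'],2),proj(p,d['centre']).round()) for d in env.landmark_of(t,p)])
np.savez('w2',**{k:p[k] for k in('extrinsics','cx','cy','fovy','pixels')})
```

```text
inner_pull [(array([ 0.5458, -0.3398,  0.1453]), 0.88, array([265., 266.]))]
front_pull []
deck []
```

View pics/w2.png

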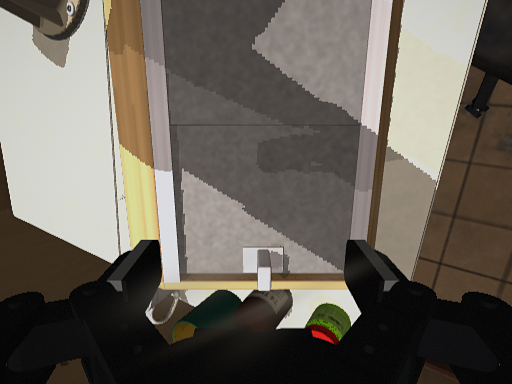

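Run:
```python
from h import *
F=frame(.092,np.radians(30)); P=np.array([.547,-.3405,.1465])
goto(P+F[:,2]*.05,toolrot(F)); goto(P-.011*F[:,2],toolrot(F))
```

```text
shift [-78.5  10.   61.7] turn [ 0.   -0.04 -0.03] rows 1.6
shift [-78.9  10.  122.7] turn [ 0.   -0.04 -0.03] rows 2.3
```

>>> move_arm([
  [[-40,5,31],[0,-0.04,-0.03],-1],
  [[-79,10,62],[0,-0.04,-0.03],-1],
  [[-79,10,82],[0,-0.04,-0.03],-1],
  [[-79,10,102],[0,-0.04,-0.03],-1],
  [[-79,10,102],[0,-0.04,-0.03],-1],
])

```text
clock: 4.42
tcp_pos: [0.5517, -0.3376, 0.1592]
orientation: [-0.173, 0.65, 0.715, -0.191]
wrist_force: [0.4, 0.6, 0.9]
finger_gap: 0.0853
grip_force: 0.0
```

Run:
```python
from h import *
F=frame(.092,np.radians(30)); P=np.array([.547,-.3405,.1465])
goto(P-.011*F[:,2],toolrot(F)); print(env.get_state()['joint_pos'].round(2))
p=wrist();save(p,'w3.png')
print([(np.round(d['centre'],4),round(d['confidence'],2),proj(p,d['centre']).round()) for d in env.landmark_of('inner_pull',p)])
```

```text
shift [-2.4  2.  24.5] turn [0.02 0.02 0.01] rows 0.4
[-0.54  0.92  0.79  1.87 -0.3   1.01]
[(array([ 0.5475, -0.3417,  0.1476]), 0.71, array([258., 241.]))]
```

View pics/w3.png

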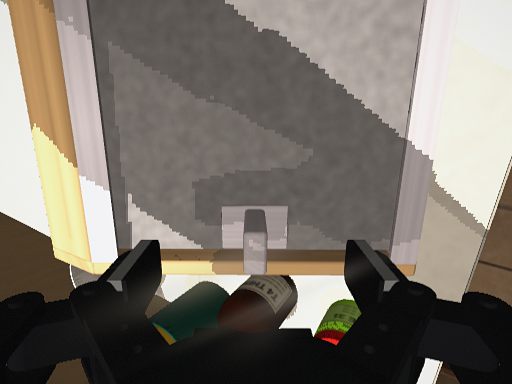

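>>> move_arm([
  [[-2,2,12],[0,0,0],-1],
  [[-2,2,22],[0,0,0],-0.5],
  [[-2,2,22],[0,0,0],0.7],
  [[-2,2,22],[0,0,0],1],
  [[-2,2,22],[0,0,0],1],
], squeeze=25)

```text
clock: 5.15
tcp_pos: [0.5426, -0.343, 0.1388]
orientation: [-0.173, 0.651, 0.714, -0.192]
wrist_force: [-20.5, 0.5, 22.1]
finger_gap: 0.0122
grip_force: 15.3
```

>>> move_arm([
  [[0,0,0],[0,0,0],1],
  [[0,0,0],[0,0,0],1],
  [[0,0,0],[0,0,0],1],
])

```text
clock: 5.52
tcp_pos: [0.5421, -0.343, 0.1392]
orientation: [-0.173, 0.651, 0.713, -0.192]
wrist_force: [-4.4, 0.5, 6.1]
finger_gap: 0.0114
grip_force: 29.7
```

>>> move_arm([
  [[15,0,0],[0,0,0],1],
  [[35,0,0],[0,0,0],1],
  [[55,0,0],[0,0,0],1],
  [[75,0,0],[0,0,0],1],
  [[90,0,0],[0,0,0],1],
])

```text
clock: 6.15
tcp_pos: [0.5345, -0.2534, 0.1392]
orientation: [-0.172, 0.651, 0.714, -0.192]
wrist_force: [-1.1, -2.0, 6.9]
finger_gap: 0.0119
grip_force: 30.1
```

>>> move_arm([
  [[7,0,0],[0,0,0],1],
  [[14,0,0],[0,0,0],1],
  [[18,0,0],[0,0,0],1],
  [[21,0,0],[0,0,0],1],
])

```text
clock: 6.65
tcp_pos: [0.5327, -0.2329, 0.1392]
orientation: [-0.172, 0.651, 0.714, -0.192]
wrist_force: [-1.5, -1.7, 8.3]
finger_gap: 0.0118
grip_force: 30.1
```

>>> move_arm([
  [[2,0,0],[0,0,0],1],
  [[4,0,0],[0,0,0],1],
  [[6,0,0],[0,0,0],1],
])

```text
clock: 7.02
tcp_pos: [0.5323, -0.2273, 0.1392]
orientation: [-0.172, 0.651, 0.714, -0.192]
wrist_force: [-1.2, -8.9, 7.1]
finger_gap: 0.0114
grip_force: 30.0
```

Run:
```python
from h import *
print(tool()[0],env.get_state()['wrist_force'])
p=wrist();save(p,'w4.png')
```

```text
[ 0.53225719 -0.22727736  0.13920275] [-1.1574879  -8.9210047   7.07237807]
```

View pics/w4.png

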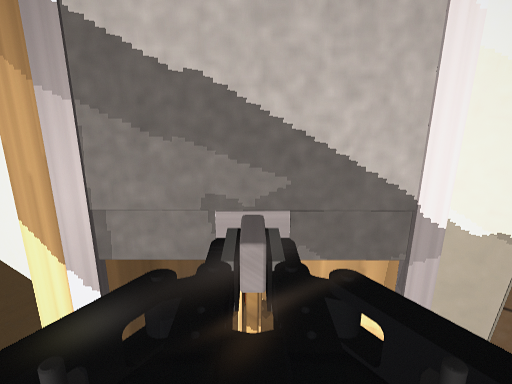

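>>> move_arm([
  [[-1,0,0],[0,0,0],-1],
  [[-1,0,0],[0,0,0],-1],
  [[-1,0,0],[0,0,0],-1],
  [[-1,0,-30],[0,0,0],-1],
  [[-1,0,-60],[0,0,0],-1],
])

```text
clock: 7.7
tcp_pos: [0.5621, -0.2243, 0.1893]
orientation: [-0.174, 0.651, 0.714, -0.191]
wrist_force: [0.6, 0.1, 0.0]
finger_gap: 0.0856
grip_force: 0.0
```

>>> move_arm([
  [[-30,0,-10],[0,0,0],-1],
  [[-60,0,-10],[0,0,0],-1],
  [[-79,0,-10],[0,0,0],-1],
  [[-79,0,-10],[0,0,0],-1],
  [[-79,0,-10],[0,0,0],-1],
])

```text
clock: 8.32
tcp_pos: [0.5744, -0.302, 0.1975]
orientation: [-0.173, 0.651, 0.714, -0.191]
wrist_force: [0.2, -0.3, -0.5]
finger_gap: 0.0857
grip_force: 0.0
```

Run:
```python
from h import *
print(tool()[0])
p=wrist();save(p,'w5.png'); F=tool()[1]
print([(np.round(d['centre'],4),round(d['confidence'],2),proj(p,d['centre']).round(), (F.T@(d['centre']-tool()[0])).round(4)) for d in env.landmark_of('board_centre',p)])
for d in env.spot_in('board',p)+env.regions_of('board',p):
  if 'mask' in d:
    m=np.argwhere(d['mask']);print(d['confidence'],m.min(0),m.max(0),m.mean(0))
  else: print(d['centre'],d['confidence'],F.T@(d['centre']-tool()[0]))
```

```text
[ 0.57440417 -0.30197531  0.19751516]
[(array([ 0.497 , -0.3025,  0.0686]), 0.84, array([251., 172.]), array([ 0.0064, -0.0026,  0.1507]))]
[0.5233, -0.2936, 0.1106] 0.59 [1.29053411e-02 1.38131561e-05 1.00991410e-01]
0.81 [132 243] [227 255] [178.46884273 249.61523244]
```

View pics/w5.png

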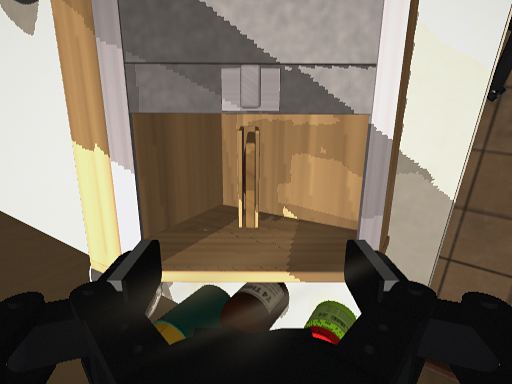

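Run:
```python
from h import *
p=wrist();t,M=tool()
for x in(-35,-31,-27,35,39,43): print(x,proj(p,t+M@np.array([x,0,92])/1000).round(1), proj(p,t+M@np.array([x,-2,92])/1000).round(1),proj(p,t+M@np.array([x,0,144])/1000).round(1))
```

```text
-35 [253.8 235.6] [251.4 235.6] [253.6 214.6]
-31 [253.8 231.1] [251.3 231.1] [253.6 210.7]
-27 [253.8 226.6] [251.3 226.6] [253.6 206.9]
35 [253.9 151. ] [251.3 151. ] [253.7 143.4]
39 [253.9 145.8] [251.3 145.8] [253.7 139.1]
43 [253.9 140.5] [251.3 140.5] [253.7 134.7]
```

>>> move_arm([
  [[4,-2,30],[0,0,0],-1],
  [[7,-3,60],[0,0,0],-0.6],
  [[7,-3,85],[0,0,0],-0.6],
  [[7,-3,105],[0,0,0],-0.5],
  [[7,-3,120],[0,0,0],-0.5],
])

```text
clock: 9.2
tcp_pos: [0.511, -0.301, 0.0949]
orientation: [-0.173, 0.651, 0.714, -0.191]
wrist_force: [0.2, -0.1, 0.0]
finger_gap: 0.0641
grip_force: 0.0
```

Run:
```python
from h import *
F=frame(.09,np.radians(30))
print(tool()[0],env.get_state()['wrist_force'],env.get_state()['joint_pos'].round(2))
O=np.array([.5323,-.2273,.1392])-F@[0,-.024,.004]; print('deck',O,'tcp in deck',F.T@(tool()[0]-O))
p=wrist();save(p,'w6.png')
```

```text
[ 0.51103819 -0.30099364  0.0948657 ] [ 0.20205441 -0.08324672  0.00450721] [-0.52  0.81  0.41  1.61 -0.29  1.02]
deck [ 0.52815101 -0.20357689  0.1357359 ] tcp in deck [-0.0019077  -0.09548441 -0.04829425]
```

View pics/w6.png

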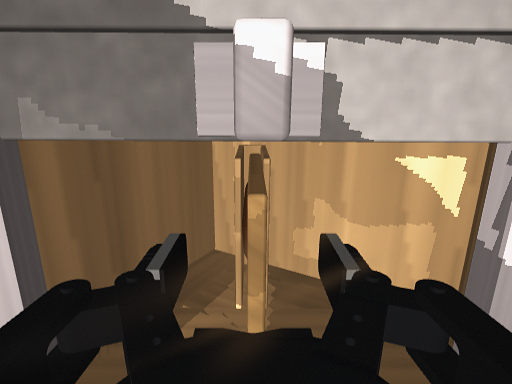

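>>> move_arm([
  [[0,1,2],[0,0,0],0.5],
  [[0,1,2],[0,0,0],1],
  [[0,1,2],[0,0,0],1],
  [[0,1,2],[0,0,0],1],
  [[0,1,2],[0,0,0],1],
], squeeze=45)

```text
clock: 9.88
tcp_pos: [0.512, -0.3017, 0.0937]
orientation: [-0.172, 0.651, 0.714, -0.191]
wrist_force: [2.0, 0.4, 5.0]
finger_gap: 0.0073
grip_force: 45.0
```

>>> move_arm([
  [[0,0,0],[0,0,0],1],
  [[0,0,0],[0,0,0],1],
])

```text
clock: 10.12
tcp_pos: [0.512, -0.3018, 0.0937]
orientation: [-0.172, 0.651, 0.714, -0.191]
wrist_force: [2.3, 0.7, 5.6]
finger_gap: 0.0071
grip_force: 45.1
```

>>> move_arm([
  [[0,0,-10],[0,0,0],1],
  [[0,0,-25],[0,0,0],1],
  [[0,0,-42],[0,0,0],1],
  [[0,0,-60],[0,0,0],1],
  [[0,0,-80],[0,0,0],1],
])

```text
clock: 10.75
tcp_pos: [0.5515, -0.2977, 0.1625]
orientation: [-0.173, 0.651, 0.714, -0.191]
wrist_force: [0.3, -1.1, -1.7]
finger_gap: 0.0074
grip_force: 44.1
```

>>> move_arm([
  [[0,0,-20],[0,0,0],1],
  [[0,0,-40],[0,0,0],1],
  [[0,0,-60],[0,0,0],1],
  [[0,0,-70],[0,0,0],1],
])

```text
clock: 11.25
tcp_pos: [0.5865, -0.2943, 0.2236]
orientation: [-0.172, 0.651, 0.714, -0.191]
wrist_force: [0.1, -0.6, -1.5]
finger_gap: 0.0074
grip_force: 44.1
```

Run:
```python
from h import *
s=env.get_state();print(tool()[0],s['wrist_force'],s['joint_pos'].round(2),s['finger_gap'])
F=frame(.09,np.radians(30));O=np.array([.5282,-.2036,.1357]);print(F.T@(tool()[0]-O))
t,M=tool()
for n in('scene','side'):
  p=env.read_camera(n)
  for d in env.landmark_of('board_centre',p): print(n,np.round(d['centre'],4),d['confidence'],'in tool',(M.T@(d['centre']-t)).round(4))
E0=frame(-.058,np.radians(25));ro=np.array([.497,.3555,.030])
# board centre at rest (-4,0,55), TCP 25mm toward top
for h in(.09,.03,.0): goto(ro+E0@[-.006,0,.055+.025+h],toolrot(E0))
```

```text
[ 0.58652196 -0.29427554  0.22360432] [ 0.11486514 -0.5643344  -1.46408497] [-0.47  1.04  1.18  2.17 -0.27  1.08] 0.007437363192867939
[-0.00070621 -0.09555044  0.10109544]
scene [ 0.5725 -0.2912  0.1971] 0.58 in tool [0.0044 0.0013 0.0298]
side [ 0.5719 -0.3016  0.2   ] 0.67 in tool [-0.0059 -0.0015  0.0281]
side [ 0.5407 -0.2243  0.1444] 0.48 in tool [0.0741 0.0053 0.0881]
shift [645.7  48.7  11.7] turn [-0.48  0.4   0.76] rows 10.4
shift [649.5  54.   71.3] turn [-0.48  0.4   0.76] rows 10.5
shift [651.5  56.7 101.1] turn [-0.48  0.4   0.76] rows 10.6
```

>>> move_arm([
  [[2,-25,-20],[0,0,0],1],
  [[4,-71,-34],[0,0,0],1],
  [[4,-71,-34],[0,0,0],1],
])

```text
clock: 11.82
tcp_pos: [0.539, -0.2945, 0.2912]
orientation: [-0.172, 0.652, 0.713, -0.191]
wrist_force: [1.0, -0.8, -1.3]
finger_gap: 0.0074
grip_force: 44.3
```

Run:
```python
from h import *
s=env.get_state();print(tool()[0],s['joint_pos'].round(2))
E0=frame(-.058,np.radians(25));ro=np.array([.497,.3555,.030])
goto([.51,.04,.29],toolrot(frame(.02,np.radians(27))))
goto(ro+E0@[-.008,0,.055+.025+.09],toolrot(E0))
```

```text
[ 0.53897904 -0.29454452  0.29123073] [-0.5   0.89  1.04  2.17 -0.28  1.05]
shift [335.8   1.3  -0.6] turn [-0.28  0.21  0.35] rows 5.4
shift [641.9 120.7  48.1] turn [-0.48  0.41  0.75] rows 10.5
```

>>> move_arm([
  [[50,0,0],[0,0,0],1],
  [[112,0,0],[-0.1,0.1,0.1],1],
  [[174,0,0],[-0.15,0.1,0.2],1],
  [[236,0,0],[-0.2,0.2,0.3],1],
  [[290,0,0],[-0.28,0.21,0.35],1],
])

```text
clock: 12.45
tcp_pos: [0.5141, -0.0035, 0.2864]
orientation: [-0.164, 0.68, 0.695, -0.167]
wrist_force: [0.1, -0.9, -0.9]
finger_gap: 0.007
grip_force: 44.4
```

>>> move_arm([
  [[60,5,0],[0,0,0],1],
  [[120,10,0],[0,0,0],1],
  [[180,20,0],[-0.1,0.1,0.2],1],
  [[240,30,0],[-0.2,0.2,0.4],1],
  [[290,40,0],[-0.2,0.2,0.4],1],
])

```text
clock: 13.08
tcp_pos: [0.5439, 0.2873, 0.2689]
orientation: [-0.158, 0.709, 0.671, -0.148]
wrist_force: [1.7, 0.2, -1.3]
finger_gap: 0.0074
grip_force: 44.4
```

Run:
```python
from h import *
s=env.get_state();print(tool()[0],s['joint_pos'].round(2))
E0=frame(-.058,np.radians(25));ro=np.array([.497,.3555,.030])
for h in (.07,.02): goto(ro+E0@[-.010,0,.055+.025+h],toolrot(E0))
```

```text
[0.54389019 0.28729049 0.26892993] [0.28 0.8  0.85 2.03 0.14 1.88]
shift [65.2 45.1 88.1] turn [-0.   -0.01  0.01] rows 1.9
shift [ 65.1  45.2 138.1] turn [-0.   -0.01  0.01] rows 2.5
```

>>> move_arm([
  [[33,23,20],[0,0,0],1],
  [[65,45,50],[0,0,0],1],
  [[65,45,80],[0,0,0],1],
  [[65,45,103],[0,0,0],1],
  [[65,45,103],[0,0,0],1],
])

```text
clock: 13.7
tcp_pos: [0.543, 0.3501, 0.1546]
orientation: [-0.159, 0.709, 0.67, -0.151]
wrist_force: [0.1, 0.2, -0.1]
finger_gap: 0.0074
grip_force: 44.5
```

Run:
```python
from h import *
s=env.get_state();t,M=tool();print(t,s['joint_pos'].round(2),s['wrist_force'])
E0=frame(-.058,np.radians(25));ro=np.array([.497,.3555,.030])
print('tcp in rest',(E0.T@(t-ro)*1000).round(1))
goto(ro+E0@[-.010,0,.055+.025],toolrot(E0))
p=wrist()
ims=[cv2.resize(p['pixels'],(400,300))]
c=t+M@[0,0,.025]
for n in('scene','side'):
  p=env.read_camera(n);u,v=proj(p,c).astype(int);ims.append(cv2.resize(p['pixels'][v-38:v+37,u-50:u+50],(400,300),interpolation=cv2.INTER_CUBIC))
  for d in env.landmark_of('board_centre',p)[:1]: print(n,d['confidence'],'in tool',(M.T@(d['centre']-t)*1000).round(1),'rest',(E0.T@(d['centre']-ro)*1000).round(1))
ims.append(np.zeros_like(ims[0]))
save({'pixels':np.vstack([np.hstack(ims[:2]),np.hstack(ims[2:])])},'m1.png')
```

```text
[0.54302652 0.35010927 0.15462322] [0.37 0.86 0.68 1.8  0.18 1.96] [ 0.12570013  0.17386082 -0.06892707]
tcp in rest [-10.7  -2.7 132.5]
shift [ 2.8  1.1 52.5] turn [-0.04  0.01  0.01] rows 0.8
scene 0.54 in tool [ 1.1  0.  27.4] rest [-10.9  -1.6 105.1]
side 0.72 in tool [-4.  -0.7 25.4] rest [-11.6  -6.7 107.1]
```

View pics/m1.png

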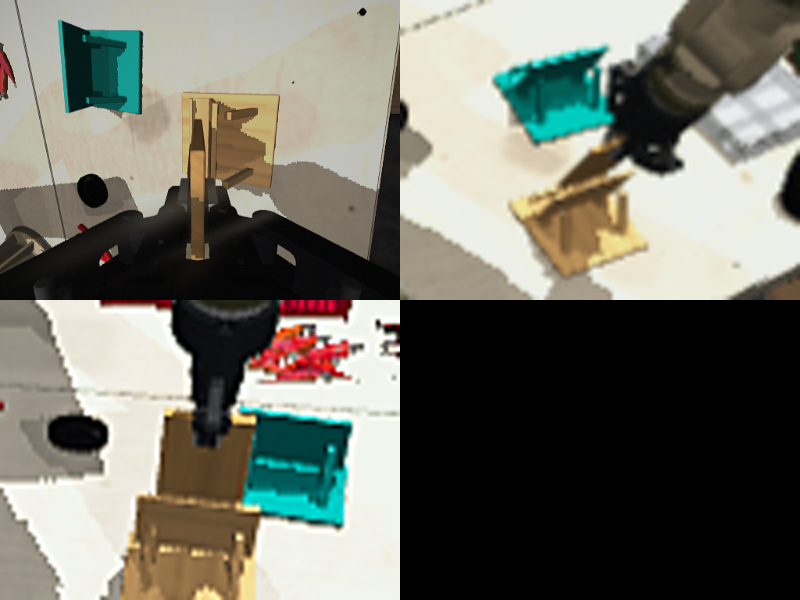

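>>> move_arm([
  [[4,1,15],[0,0,0],1],
  [[4,1,30],[0,0,0],1],
  [[4,1,40],[0,0,0],1],
  [[4,1,46],[0,0,0],1],
])

```text
clock: 14.45
tcp_pos: [0.5268, 0.3553, 0.1153]
orientation: [-0.158, 0.71, 0.67, -0.148]
wrist_force: [0.4, -0.0, -1.8]
finger_gap: 0.007
grip_force: 44.5
```

>>> move_arm([
  [[0,0,2],[0,0,0],1],
  [[0,0,4],[0,0,0],1],
])

```text
clock: 14.7
tcp_pos: [0.5252, 0.3555, 0.1119]
orientation: [-0.158, 0.71, 0.67, -0.148]
wrist_force: [-0.0, -0.3, -0.9]
finger_gap: 0.0073
grip_force: 44.5
```

>>> move_arm([
  [[0,0,2],[0,0,0],1],
  [[0,0,4],[0,0,0],1],
  [[0,0,4],[0,0,0],1],
])

```text
clock: 15.08
tcp_pos: [0.5238, 0.3557, 0.1089]
orientation: [-0.158, 0.71, 0.67, -0.147]
wrist_force: [1.1, 0.4, 4.0]
finger_gap: 0.0075
grip_force: 45.3
```

>>> move_arm([
  [[0,0,1],[0,0,0],1],
  [[0,0,2],[0,0,0],1],
  [[0,0,2],[0,0,0],1],
])

```text
clock: 15.45
tcp_pos: [0.5238, 0.3558, 0.1088]
orientation: [-0.158, 0.71, 0.671, -0.146]
wrist_force: [4.0, 0.2, 12.0]
finger_gap: 0.0074
grip_force: 46.6
```

>>> move_arm([
  [[0,2,-2],[0,0,0],1],
  [[0,4,-2],[0,0,0],1],
  [[0,5,-2],[0,0,0],1],
  [[0,5,-2],[0,0,0],1],
])

```text
clock: 15.95
tcp_pos: [0.5274, 0.3555, 0.1071]
orientation: [-0.159, 0.71, 0.67, -0.148]
wrist_force: [-0.6, -0.4, 8.5]
finger_gap: 0.0075
grip_force: 46.1
```

Run:
```python
from h import *
s=env.get_state();t,M=tool()
E0=frame(-.058,np.radians(25));ro=np.array([.497,.3555,.030])
print('tcp in rest',(E0.T@(t-ro)*1000).round(1),'force in rest',(E0.T@s['wrist_force']).round(1),R.from_matrix(toolrot(E0).T@M).as_rotvec(degrees=True).round(1))
```

```text
tcp in rest [-5.1  1.8 82.7] force in rest [-4.1 -0.4  7.5] [ 0.1  0.1 -0.1]
```

>>> move_arm([
  [[0,0,0],[0,0,0],0.7],
  [[0,0,0],[0,0,0],0.4],
  [[0,0,0],[0,0,0],0],
  [[0,0,0],[0,0,0],0],
  [[0,0,0],[0,0,0],0],
], squeeze=20)

```text
clock: 16.58
tcp_pos: [0.5277, 0.3553, 0.1056]
orientation: [-0.158, 0.71, 0.67, -0.148]
wrist_force: [-0.7, -0.5, 0.2]
finger_gap: 0.0429
grip_force: 0.0
```

>>> move_arm([
  [[0,0,0],[0,0,0],0],
  [[0,0,-10],[0,0,0],0],
  [[0,0,-30],[0,0,0],0],
  [[0,0,-60],[0,0,0],0],
  [[0,0,-100],[0,0,0],0],
])

```text
clock: 17.2
tcp_pos: [0.5699, 0.3526, 0.1976]
orientation: [-0.158, 0.71, 0.67, -0.149]
wrist_force: [0.9, 0.5, 0.9]
finger_gap: 0.0421
grip_force: 0.0
```

Run:
```python
from h import *
s=env.get_state();t,M=tool();print(t,s['wrist_force'],s['finger_gap'])
E0=frame(-.058,np.radians(25));ro=np.array([.497,.3555,.030])
w=wrist();ims=[cv2.resize(w['pixels'],(400,300))]
for n in('scene','side'):
  p=env.read_camera(n);u,v=proj(p,ro+E0@[-.004,0,.055]).astype(int);ims.append(cv2.resize(p['pixels'][v-38:v+37,u-50:u+50],(400,300),interpolation=cv2.INTER_CUBIC))
  for d in env.landmark_of('board_centre',p)[:1]: print(n,d['confidence'],'rest',(E0.T@(d['centre']-ro)*1000).round(1))
  if n=='scene':
    F=frame(.09,np.radians(30));O=np.array([.5282,-.2036,.1357])
    for k in('inner_pull','front_pull'): print(k,[(F.T@(d['centre']-O)*1000).round(0).tolist() for d in env.landmark_of(k,p)[:1]])
    ims.append(cv2.resize(p['pixels'][180:300,130:290],(400,300)))
save({'pixels':np.vstack([np.hstack(ims[:2]),np.hstack(ims[2:])])},'m2.png')
```

```text
[0.56994077 0.35257629 0.19764171] [0.92097898 0.47322009 0.87423149] 0.04206909313067935
scene 0.55 rest [-3.8  6.9 53.8]
inner_pull [[-1.0, -25.0, 14.0]]
front_pull [[1.0, 143.0, 14.0]]
side 0.64 rest [-5.4 -2.5 51.7]
```

View pics/m2.png

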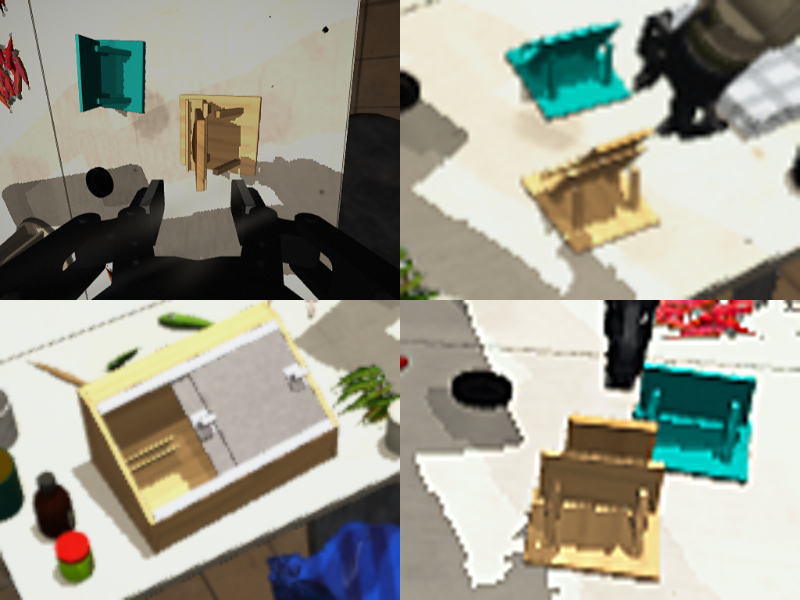

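The montage shows the board leaning mid-width on the plywood easel. The inner door is open, the front door is shut, the bystanders are in place, and the arm is clear.

```bash
python3 -c "
from workcell import env
print(env.hand_in())"
```

```text
the job is handed in; nothing more can be done
None
```

The board now leans mid-width on the plywood easel, with the inner door open about 120 mm, the front door shut and the jars and bottle left alone. I handed it in at about 17 s; no verdict came back, so this rests on my last camera check.

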